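Load the bottle carrier by height

TASK

Load the four capped bottles into the white carrier for the cold room, one standing upright in each compartment, in order of height with the tallest next to the carrier's grip and the smallest at the far end. Leave the two open bottles without caps standing where they are, and do not knock any bottle over or shift the tube rack, the tip box or the beaker.

Things in the scene. Friction and masses are not known exactly. Their poses are not given: they have to be found in the camera images.
- bottle_1: the tallest closed bottle: round amber bottle with paper label, body 52 mm across, 110 mm tall in all; its top 26 mm is a white round screw cap 38 mm across, fixed on, good to grip from above. About 220 g (varies). Origin: centre of its underside; z up along the bottle.
- bottle_2: the second tallest closed bottle: round amber bottle with paper label, body 46 mm across, 98 mm tall in all; its top 26 mm is a white round screw cap 34 mm across, fixed on, good to grip from above. About 160 g (varies). Origin: centre of its underside; z up along the bottle.
- bottle_3: the third tallest closed bottle: round amber bottle with paper label, body 40 mm across, 86 mm tall in all; its top 26 mm is a white round screw cap 30 mm across, fixed on, good to grip from above. About 110 g (varies). Origin: centre of its underside; z up along the bottle.
- bottle_4: the smallest closed bottle: round amber bottle with paper label, body 34 mm across, 74 mm tall in all; its top 26 mm is a white round screw cap 27 mm across, fixed on, good to grip from above. About 70 g (varies). Origin: centre of its underside; z up along the bottle.
- open_big: open look-alike: the same amber body as the tallest bottle (52 mm across) but no cap, only a bare open neck 32 mm across; 104 mm tall in all. Does not belong in the carrier. Origin: centre of its underside.
- open_small: open look-alike: the same amber body as the third tallest bottle (40 mm across) but no cap, only a bare open neck 24 mm across; 80 mm tall in all. Does not belong in the carrier. Origin: centre of its underside.
- carrier: loose white open tray, 0.9 kg, 292 mm long (x), 78 wide (y), 35 high, walls and floor 4 thick; three full-height cross walls make a row of four equal compartments, 68 (x) by 70 mm inside, centres at x = 108, 36, -36, -108 mm, y = 0, inner floor at z = 4 mm. Grip: a bail 70 mm wide sticking out 24 mm at rim height, on the +x end only. Any yaw. Origin: centre of its underside.
- rack: bystander: loose white tube rack with grey-capped tubes, 170 mm (x) by 70 mm (y), 74 mm high. Origin: centre of its underside.
- tip_box: bystander: loose box of pipette tips, black with pale lid, 85 mm (x) by 125 mm (y), 62 mm high. Origin: centre of its underside.
- beaker: bystander: loose pale beaker, 70 mm across, 85 mm high. Origin: centre of its underside.
Things that resemble listed ones, but are neither listed nor needed, are in the scene too. What is shaped like the bottle_4 but blue is not meant.

How it is judged:
At the end, for the whole second after the job is handed in: In the flat-standing carrier each capped bottle stands on the floor of its compartment (within 20 mm of its centre, 5 mm of the floor, tilt under 0.1 rad), tallest at the grip, then by height; open bottles upright and, like rack, tip box and beaker, within 30 mm of their starts; all at rest (x of bottle_1 in the frame of carrier between 0.088 and 0.128 m and y of bottle_1 in the frame of carrier between -0.02 and 0.02 m and z of bottle_1 in the frame of carrier between 0 and 0.009 m and angle between each of bottle_1, bottle_2, bottle_3, bottle_4, open_big, open_small's own z axis and vertical below 0.1 rad and linear speed of each of bottle_1, bottle_2, bottle_3, bottle_4, carrier, open_big, open_small below 0.02 m/s and x of bottle_2 in the frame of carrier between 0.016 and 0.056 m and y of bottle_2 in the frame of carrier between -0.02 and 0.02 m and z of bottle_2 in the frame of carrier between 0 and 0.009 m and x of bottle_3 in the frame of carrier between -0.056 and -0.016 m and y of bottle_3 in the frame of carrier between -0.02 and 0.02 m and z of bottle_3 in the frame of carrier between 0 and 0.009 m and x of bottle_4 in the frame of carrier between -0.128 and -0.088 m and y of bottle_4 in the frame of carrier between -0.02 and 0.02 m and z of bottle_4 in the frame of carrier between 0 and 0.009 m and angle between carrier's own z axis and vertical below 0.05 rad and height (world z) of carrier below 0.01 m and distance of each of open_big, open_small, rack, tip_box, beaker from where it was at the start of the episode below 0.03 m); the robot touches nothing.
It fails at once if a closed bottle is tipped over (more than 45 degrees) (angle between any of bottle_1, bottle_2, bottle_3, bottle_4's own z axis and vertical above 0.785 rad).
It fails at once if an open bottle is tipped (more than 20 degrees), lifted or moved more than 30 mm (angle between any of open_big, open_small's own z axis and vertical above 0.35 rad or distance of any of open_big, open_small from where it was at the start of the episode above 0.03 m).
It fails at once if the tube rack, the tip box or the beaker is moved more than 30 mm (distance of any of rack, tip_box, beaker from where it was at the start of the episode above 0.03 m).
It also fails if it takes over 104 s, if anything falls off the work surface, if the arm or the gripper's body presses on something with over 40 N, if the wrist force passes 120 N, or if a joint passes its speed limit or range.

ROBOT

A 7-joint arm with a two-finger parallel gripper is mounted at the origin on the work surface. World frame = base frame: x ahead of the robot, y to its left, z up, the work surface at z = 0. Lengths are in m, angles in rad, forces in N, time in s.
With the tool pointing down it reaches from about 0.4 to 0.875 m from the base axis. Payload 19.3 kg.
Tool frame: the origin (TCP) lies at the very end of the fingers, on their centre line; the grasp point (between the pads) lies 19 mm behind it; z points along the fingers, y is the line along which they close (so a half turn about z gives the same grasp; the last joint's range is limited). The gripper opens to 85 mm and grips with 20 to 120 N. Pads are 22 mm wide; open, the fingers measure 114 mm over their backs; the gripper's body (76 mm by 85 mm) begins 54 mm behind the grasp point. The pads swing forward as they close: fully open they stand 13 mm farther back than shut.
Start: joints at [1.194, 0.521, -0.036, 1.599, 0.021, 1.021, -0.113], TCP at [0.189, -0.596, 0.231] pointing down, gripper open.
Joint ranges: [-2.91, 2.91], [-0.3, 2.13], [-1.5, 1.42], [0.17, 2.43], [-1.26, 4.41], [0.16, 1.93], [-2.52, 2.52]. Speed limits (rad/s): [1.89, 1.89, 2.39, 2.39, 3.01, 3.01, 3.01].

INTERFACE

Orientations are given as [roll, pitch, yaw] about the fixed x, y, z axes, in that order (R = Rz(yaw) Ry(pitch) Rx(roll)).
In Python, from workcell import bot gives the robot as it stands.
- The arm moves only by the shell command python3 -m crank 'ROWS' [FORCE]. ROWS is a JSON object of lists of equal length, an entry for each row: "travel": the shift along the world's x, y, z in cm, a list of three; "turn": the turn, a rotation vector about the world's x, y, z in degrees, a list of three; "gripper": the closure, from 0 (fully open) to 1 (shut). A call has exactly 5 rows; each row is the pose to reach, as a shift and turn from the pose commanded when the call began; what a row does not reach only later rows make up. A row lasts 1/10 s, in which the tool goes at most 50 mm and 8.59 degrees, less where a joint would pass 70% of its speed; a pose out of reach is approached as far as the arm can. A call with a gripper value outside its range is refused whole. The fingers move at their own pace and stop on an object; FORCE is the grip in N (left out, the last holds). Time passes only in rows, so rows that repeat a pose let the fingers close, or fill a call up. It gives the time, the measured TCP pose, the force, the opening and the grip force at its end, in the units of the state.
- bot.observe(): the state, without advancing time (a new reading comes with each control period).
- bot.grab_frame(name): name is "scene" or "top" or "wrist"; returns a dict with "pixels" (384x512x3 uint8, red, green, blue), "fx", "fy", "cx", "cy" (pixels), "extrinsics" (4x4, takes a point from world to camera coordinates). Camera axes: x right, y down, z forward; pixel columns grow to the right and rows downward; lengths in m; the calibration is good to about 2 mm. A picture is of the moment at which its call begins. There is no depth.
- bot.job_done(): hands the job in; it is judged then, once.
The state is a dict: "clock": time; "qpos": joint angles; "qd": joint speeds; "joint_efforts": joint torques, N m; "position": TCP position; "tool_rot": TCP orientation; "force": force on the tool from outside, world axes, zero at the start; "moment": the same for the moment, N m; "grip_width": finger opening in m; "finger_force": force on a finger pad.
Only numpy, scipy, OpenCV 4.12 (cv2) and the standard library are available. Lean on these libraries where they do the work, as an engineer would, in place of code of your own. Each camera call takes 0.05 s, during which the arm holds its last target. There are 200 camera calls.

## Working session

There is one attempt and no reset: what is moved stays moved. The work goes in short steps, Python scripts to look and compute and a shell command to move; the robot and the scene stay as the last step left them, time stands still between calls to the robot, and variables do not carry over. Pictures are saved under pics/ and viewed, at most 14 in all, crops included, and the job is handed in when it is done.

```bash
mkdir -p pics; ls
python3 - <<'E'
from workcell import bot
import cv2
print(bot.observe())
for n in ("top","scene"):
    f=bot.grab_frame(n)
    cv2.imwrite(f"pics/{n}0.png",cv2.resize(f["pixels"][:,:,::-1],(800,600),interpolation=cv2.INTER_CUBIC))
    print(n,f["fx"],f["cx"],f["cy"],f["extrinsics"].round(3).tolist())
    import numpy as np
    np.savez(f"{n}0.npz",**f)
E
```

```text
pics
{'clock': 0.0, 'qpos': array([ 1.19380419,  0.5220354 , -0.03634411,  1.59998095,  0.02119643,
        1.02110555, -0.11281744]), 'qd': array([ 8.80873093e-04, -8.66648747e-04, -1.54860010e-03, -8.25228226e-04,
        8.81880193e-05,  2.03666104e-03, -1.12770565e-03]), 'joint_efforts': array([ 2.64591232e-03, -9.27090955e+01,  1.98136993e+00, -3.69924760e+01,
        1.79826259e-02,  8.30816425e-03,  3.03077934e-05]), 'position': array([ 0.18862718, -0.59550999,  0.23072191]), 'tool_rot': array([-3.14045037e+00,  7.00748299e-05,  3.06776889e-01]), 'force': array([0.49092391, 0.65877072, 1.16209023]), 'moment': array([ 0.01710364, -0.01076253, -0.04155074]), 'finger_force': 0.0, 'grip_width': 0.08560093731751355}
top 462.838387747402 252.51004896135447 189.10241722077237 [[-0.008, -1.0, 0.01, -0.005], [-0.996, 0.007, -0.087, 0.601], [0.087, -0.011, -0.996, 1.042], [0.0, 0.0, 0.0, 1.0]]
scene 400.11795824708605 256.44084569356784 195.92024993870155 [[0.24, 0.971, 0.002, -0.148], [0.762, -0.187, -0.62, -0.418], [-0.601, 0.15, -0.785, 1.205], [0.0, 0.0, 0.0, 1.0]]
```

View pics/top0.png

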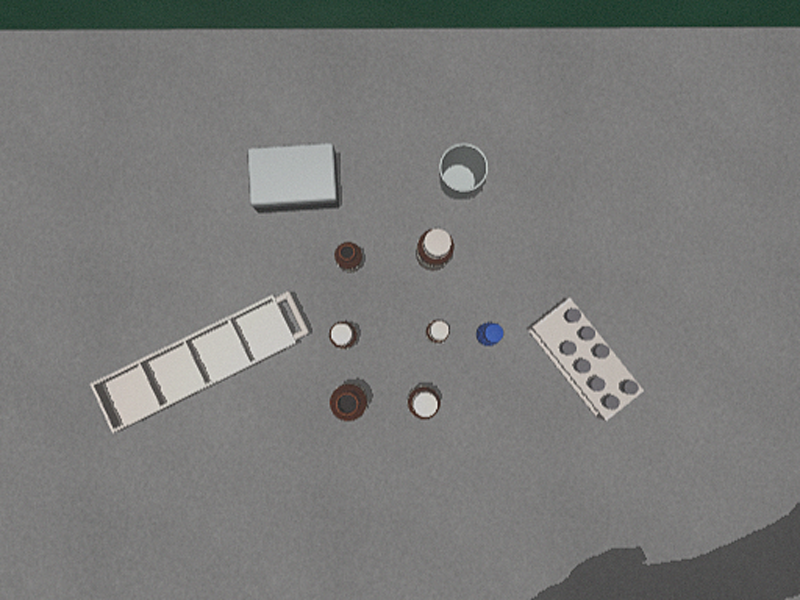

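View pics/scene0.png

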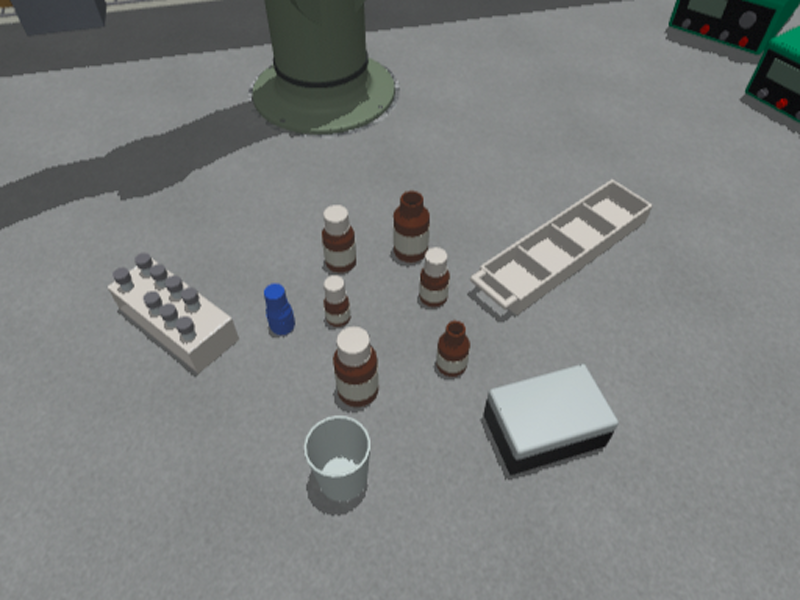

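Candidates (top view, 800×600 px):
- White caps at (437,243), which is the largest, (425,404), (342,335) and (438,330).
- Blue look-alike at (490,333), not wanted.
- Open necks at (348,403) and (348,254), not wanted.

By cap size, bottle_1 is (437,243), bottle_2 is (425,404), bottle_3 is (342,335) and bottle_4 is (438,330). The carrier's grip is at (295,315), and its far end at (103,408).

```bash
cat > h.py <<'E'
import numpy as np, cv2
def ray(f,uv,z):
    E=np.array(f["extrinsics"]);R,t=E[:3,:3],E[:3,3];c=-R.T@t
    d=R.T@np.array([(uv[0]-f["cx"])/f["fx"],(uv[1]-f["cy"])/f["fy"],1]);return c+d*(z-c[2])/d[2]
def white(f,th=135):
    p=f["pixels"].astype(int);return ((p.min(2)>th)).astype(np.uint8)
def blobs(m,amin=40):
    n,l,s,c=cv2.connectedComponentsWithStats(m);return [(c[i],s[i],l==i) for i in range(1,n) if s[i,4]>amin]
E
python3 - <<'E'
from h import *
T=np.load("top0.npz");
E=T["extrinsics"];print("cam",-E[:3,:3].T@E[:3,3])
for c,s,m in blobs(white(T)):
    print(c.round(1),s,[ray(T,c,z).round(4)[:2].tolist() for z in (.11,.098,.086,.074)], "diam mm@.09",round(2e3*np.sqrt(s[4]/np.pi)*.95/463,1))
    if s[2]>100 and c[0]<200:
        cn=max(cv2.findContours(m.astype(np.uint8),0,2)[0],key=len);r=cv2.minAreaRect(cn);b=cv2.boxPoints(r)
        P=np.array([ray(T,q,.035)[:2] for q in b]);print("rect",b.round(1).tolist(),P.round(4).tolist())
a=T["pixels"][170:285,50:325];b=cv2.resize(a,(800,335),interpolation=cv2.INTER_CUBIC)
cv2.imwrite("pics/crop1.png",b[:,:,::-1])
E
```

```text
cam [0.50779261 0.00208926 1.08987642]
[186.2 110.8] [ 159   91   56   40 1951] [[0.7637, 0.1326], [0.7668, 0.1342], [0.77, 0.1358], [0.7731, 0.1374]] diam mm@.09 102.3
[294.6 110.3] [281  91  31  32 368] [[0.7635, -0.1011], [0.7667, -0.1023], [0.7698, -0.1036], [0.7729, -0.1049]] diam mm@.09 44.4
[279.7 154.5] [271 146  18  18 235] [[0.6673, -0.0677], [0.6692, -0.0686], [0.6712, -0.0694], [0.6731, -0.0703]] diam mm@.09 35.5
[128.1 230.1] [  57  186  140   92 3987] [[0.5088, 0.2534], [0.5088, 0.2565], [0.5088, 0.2596], [0.5089, 0.2627]] diam mm@.09 146.2
rect [[55.599998474121094, 245.1999969482422], [182.0, 182.0], [198.0, 214.0], [71.5999984741211, 277.20001220703125]] [[0.4762, 0.4352], [0.6174, 0.1515], [0.544, 0.1147], [0.4046, 0.3974]]
[373.5 229.4] [ 338  190   74   80 1863] [[0.506, -0.264], [0.5059, -0.2673], [0.5059, -0.2705], [0.5059, -0.2738]] diam mm@.09 99.9
[280.9 211. ] [275 205  12  13 109] [[0.5464, -0.0687], [0.5469, -0.0695], [0.5473, -0.0704], [0.5478, -0.0713]] diam mm@.09 24.2
[218.  213.3] [212 207  13  14 143] [[0.5425, 0.0646], [0.5429, 0.0654], [0.5433, 0.0661], [0.5438, 0.0669]] diam mm@.09 27.7
[271.9 258.5] [264 251  16  16 195] [[0.447, -0.0484], [0.4462, -0.049], [0.4455, -0.0496], [0.4447, -0.0502]] diam mm@.09 32.3
```

View pics/crop1.png

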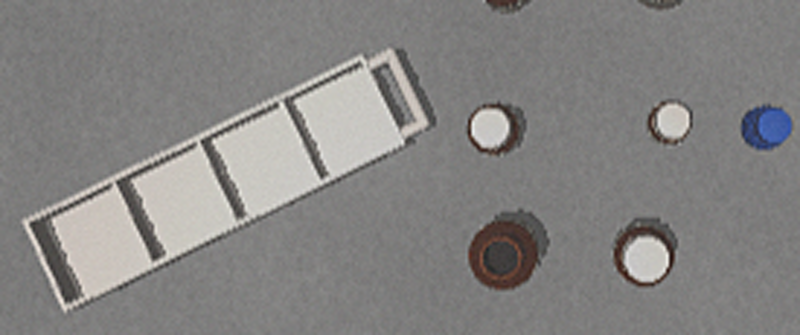

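The crop confirms the choice: four white caps at crop px (492,128), (670,122) and (647,257), plus bottle_1 just above the crop. The open neck is at (502,257) and the blue look-alike at (768,127). The carrier's grip is at (410,95), on the bottle side.

I'll use one tool yaw of 116.5° throughout, so the fingers close across the carrier. First I move above bottle_1.

```bash
python3 -m crank '{"travel":[[3.2,3.5,0],[6.4,7,0],[9.6,10.5,0],[12.8,14,0],[16,17.5,0]],"turn":[[0,0,6.6],[0,0,13.2],[0,0,19.8],[0,0,26.4],[0,0,33]],"gripper":[0,0,0,0,0]}' 40
python3 -m crank '{"travel":[[3.2,3.5,0],[6.4,7,0],[9.6,10.5,0],[12.8,14,0],[16,17.5,0]],"turn":[[0,0,6.6],[0,0,13.2],[0,0,19.8],[0,0,26.4],[0,0,33]],"gripper":[0,0,0,0,0]}'
python3 -m crank '{"travel":[[3.2,3.5,0],[6.4,7,0],[9.6,10.5,0],[12.8,14,0],[16,17.7,0]],"turn":[[0,0,6.6],[0,0,13.2],[0,0,19.8],[0,0,26.4],[0,0,32.9]],"gripper":[0,0,0,0,0]}'
python3 -m crank '{"travel":[[0,0,0],[0,0,0],[0,0,0],[0,0,0],[0,0,0]],"turn":[[0,0,0],[0,0,0],[0,0,0],[0,0,0],[0,0,0]],"gripper":[0.2,0.2,0.2,0.2,0.2]}'
python3 - <<'E'
from h import *; from workcell import bot
o=bot.observe();print(o["position"].round(4),o["tool_rot"].round(3),o["qpos"].round(2))
f=bot.grab_frame("wrist");cv2.imwrite("pics/w1.png",f["pixels"][:,:,::-1]);np.savez("w1.npz",**f)
for c,s,m in blobs(white(f),300): print(c.round(1),s,[ray(f,c,z)[:2].round(4) for z in(.11,.098,.086,.074)])
E
```

```text
clock: 0.6
position: [0.3496, -0.4192, 0.2312]
tool_rot: [-3.141, 0.0, 0.887]
force: [1.0, -0.7, 0.0]
grip_width: 0.0855
finger_force: 0.0
clock: 1.1
position: [0.5096, -0.2442, 0.2313]
tool_rot: [-3.141, 0.0, 1.463]
force: [0.6, -0.7, 0.2]
grip_width: 0.0853
finger_force: 0.0
clock: 1.6
position: [0.6696, -0.0677, 0.231]
tool_rot: [-3.141, 0.0, 2.037]
force: [0.5, -1.8, 0.5]
grip_width: 0.0854
finger_force: 0.0
clock: 2.1
position: [0.6685, -0.0699, 0.2316]
tool_rot: [-3.142, 0.001, 2.031]
force: [-0.4, 0.4, 0.2]
grip_width: 0.068
finger_force: 0.0
[ 0.6685 -0.0699  0.2316] [-3.142e+00  1.000e-03  2.031e+00] [ 0.35  0.65 -0.54  1.44  0.35  1.15  0.21]
[310.2 116.5] [    0     0   512   313 90613] [array([0.6834, 0.0012]), array([0.6856, 0.0013]), array([0.6878, 0.0014]), array([0.6899, 0.0015])]
[252.8 170.1] [233 156  42  27 678] [array([ 0.6623, -0.0569]), array([ 0.6635, -0.0594]), array([ 0.6648, -0.062 ]), array([ 0.666 , -0.0645])]
[ 28.1 228.2] [   0  205   77   42 1768] [array([ 0.5116, -0.1885]), array([ 0.5059, -0.197 ]), array([ 0.5003, -0.2055]), array([ 0.4947, -0.214 ])]
[141.6 249.9] [125 239  43  30 562] [array([ 0.6065, -0.1646]), array([ 0.6051, -0.172 ]), array([ 0.6038, -0.1795]), array([ 0.6025, -0.1869])]
[ 53.3 279.9] [   0  240  121  105 4730] [array([ 0.5453, -0.2282]), array([ 0.5412, -0.2385]), array([ 0.5371, -0.2489]), array([ 0.533 , -0.2592])]
[249.2 312.4] [  164   246   181   123 15184] [array([ 0.7196, -0.1809]), array([ 0.7235, -0.1891]), array([ 0.7273, -0.1972]), array([ 0.7311, -0.2054])]
[ 99.5 377.6] [ 83 369  30  15 317] [array([ 0.6186, -0.317 ]), array([ 0.6178, -0.3313]), array([ 0.617 , -0.3457]), array([ 0.6163, -0.36  ])]
```

View pics/w1.png

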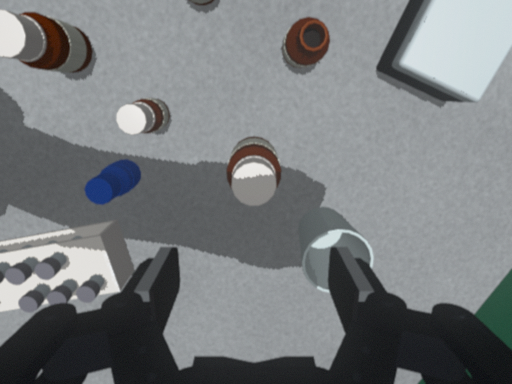

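The wrist view shows bottle_1's white cap half in shadow at about (254,182), and the beaker at (337,262). I'll check the position from the full cap and triangulate all caps across the top and scene views.

Run:
```python
from h import *
W=np.load("w1.npz");T=np.load("top0.npz");S=np.load("scene0.npz")
g=white(W,95)[145:215,220:290];
for c,s,m in blobs(g,300): c=c+[220,145];print("wrist",c,s,ray(W,c,.103)[:2].round(4))
print("wrist b4?",ray(W,(132,119),.070)[:2].round(4))
def P(f):return np.array([[f["fx"],0,f["cx"]],[0,f["fy"],f["cy"]],[0,0,1]])@f["extrinsics"][:3]
sb=[(c,s) for c,s,m in blobs(white(S,120),60)]
tc=[(279.7,154.5),(271.9,258.5),(218,213.3),(280.9,211)]
for t,a in zip(tc,[(353,342),(336,215),(436,257),(335,285)]):
    a=np.array(a)*.64; c=min(sb,key=lambda q:np.hypot(*(q[0]-a)));
    X=cv2.triangulatePoints(P(T),P(S),np.float64(t).reshape(2,1),np.float64(c[0]).reshape(2,1));print(c[0].round(1),c[1],(X[:3]/X[3]).ravel().round(4))
```

```text
wrist [281.11516854 154.08426966] [ 43   0  27  24 356] [ 0.6779 -0.0359]
wrist [253.45379877 181.04568789] [   7   10   53   52 1948] [ 0.6677 -0.0666]
wrist b4? [ 0.5486 -0.0712]
[275.5 220.3] [     0      0    512    384 150731] [ 0.6812 -0.0328  0.1113]
[275.5 220.3] [     0      0    512    384 150731] [ 0.458  -0.001  -0.1943]
[275.5 220.3] [     0      0    512    384 150731] [ 0.5492  0.0729 -0.1163]
[275.5 220.3] [     0      0    512    384 150731] [ 0.5768 -0.0257 -0.0247]
```

The wrist and top views agree: bottle_1 is at (0.668,−0.068). I descend and grip.

```bash
python3 -m crank '{"travel":[[0,0.1,-3],[0,0.1,-6],[0,0.1,-9],[0,0.1,-11.5],[0,0.1,-13]],"turn":[[0,0,0],[0,0,0],[0,0,0],[0,0,0],[0,0,0]],"gripper":[0.2,0.2,0.2,0.2,0.2]}'
python3 -m crank '{"travel":[[0,0,-0.6],[0,0,-1.2],[0,0,-1.7],[0,0,-1.7],[0,0,-1.7]],"turn":[[0,0,0],[0,0,0],[0,0,0],[0,0,0],[0,0,0]],"gripper":[0.2,0.2,0.2,0.3,0.4]}'
python3 -m crank '{"travel":[[0,0,0],[0,0,0],[0,0,0],[0,0,0],[0,0,0]],"turn":[[0,0,0],[0,0,0],[0,0,0],[0,0,0],[0,0,0]],"gripper":[0.5,0.6,0.8,1,1]}' 40
python3 -m crank '{"travel":[[0,0,0],[0,0,0],[0,0,0.3],[0,0,0.8],[0,0,1.5]],"turn":[[0,0,0],[0,0,0],[0,0,0],[0,0,0],[0,0,0]],"gripper":[1,1,1,1,1]}'
```

```text
clock: 2.65
position: [0.6679, -0.0682, 0.0995]
tool_rot: [-3.14, -0.001, 2.032]
force: [-0.3, -0.3, 0.2]
grip_width: 0.0682
finger_force: 0.0
clock: 3.15
position: [0.669, -0.0678, 0.0849]
tool_rot: [3.141, 0.0, 2.033]
force: [1.2, 0.4, -0.4]
grip_width: 0.0515
finger_force: 0.0
clock: 3.65
position: [0.669, -0.068, 0.085]
tool_rot: [3.141, 0.001, 2.033]
force: [-1.6, -0.5, 6.2]
grip_width: 0.0369
finger_force: 39.5
clock: 4.15
position: [0.6685, -0.0678, 0.0995]
tool_rot: [-3.141, -0.0, 2.033]
force: [-0.4, 0.3, -2.3]
grip_width: 0.0371
finger_force: 40.2
```

```bash
python3 -m crank '{"travel":[[0,0,1.5],[0,0,4.5],[0,0,8],[0,0,11],[0,0,12.5]],"turn":[[0,0,0],[0,0,0],[0,0,0],[0,0,0],[0,0,0]],"gripper":[1,1,1,1,1]}'
python3 -m crank '{"travel":[[-0.5,1.2,0],[-1.6,3.6,0],[-2.9,6.6,0],[-4.3,9.8,0],[-5.7,13,0]],"turn":[[0,0,0],[0,0,0],[0,0,0],[0,0,0],[0,0,0]],"gripper":[1,1,1,1,1]}'
python3 -m crank '{"travel":[[-1.4,3.2,0],[-2.8,6.4,0],[-4.1,9.4,0],[-5.1,11.7,0],[-5.6,12.8,0]],"turn":[[0,0,0],[0,0,0],[0,0,0],[0,0,0],[0,0,0]],"gripper":[1,1,1,1,1]}'
python3 - <<'E'
from h import *; from workcell import bot
o=bot.observe();print(o["position"].round(4),o["tool_rot"].round(3),o["qpos"].round(2))
f=bot.grab_frame("wrist");cv2.imwrite("pics/w2.png",f["pixels"][:,:,::-1]);np.savez("w2.npz",**f)
f=bot.grab_frame("scene");cv2.imwrite("pics/s2.png",cv2.resize(f["pixels"][80:260,180:450,::-1],None,fx=2.5,fy=2.5))
E
```

```text
clock: 4.65
position: [0.6696, -0.0677, 0.2282]
tool_rot: [3.138, 0.002, 2.033]
force: [0.9, 0.3, -1.1]
grip_width: 0.0372
finger_force: 40.5
clock: 5.15
position: [0.6099, 0.0639, 0.2228]
tool_rot: [-3.14, -0.001, 2.033]
force: [0.9, 0.5, -2.6]
grip_width: 0.0364
finger_force: 40.5
clock: 5.65
position: [0.5535, 0.1929, 0.2232]
tool_rot: [-3.14, -0.001, 2.036]
force: [0.4, -0.4, -2.6]
grip_width: 0.0369
finger_force: 40.5
[0.5535 0.1929 0.2232] [-3.140e+00 -1.000e-03  2.036e+00] [-0.01  0.53 -0.6   1.69  0.34  1.03 -0.27]
```

View pics/w2.png

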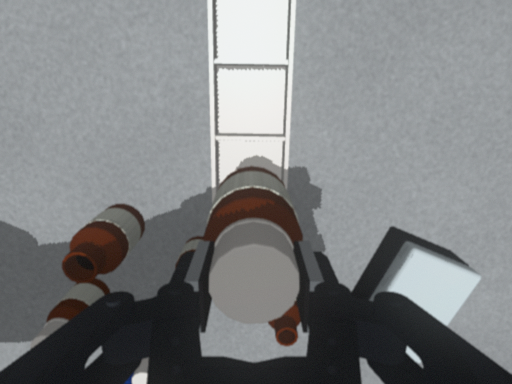

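The wrist view shows bottle_1 gripped upright at (255,270), with the carrier in line ahead. Its cross-walls are at row ~64 (cols 212–291) and row ~136 (cols 213–289). I'll check the carrier pose from these.

Run:
```python
from h import *
W=np.load("w2.npz"); p=W["pixels"].astype(int).min(2)
for r in (15,40,90,115,155): print(r,[(int(c),int(p[r,c])) for c in np.where(np.abs(np.diff(p[r,195:305]))>35)[0]+195][:12])
for c in (235,250,265): print(c,[(int(r)) for r in np.where(np.abs(np.diff(p[50:150,c]))>20)[0]+50])
for uv in [(212,64),(291,64),(213,136),(289,136)]: print(uv,ray(W,uv,.035)[:2].round(4))
c=np.array([.507,.2863]);a=np.array([.4456,-.8953]);n=np.array([.8953,.4456])
for s in(-.072,0):print(c+s*a-.039*n,c+s*a+.039*n)
```

```text
15 [(207, 187), (211, 235), (212, 176), (215, 111), (216, 150), (217, 191), (287, 207), (289, 114), (290, 169), (294, 235), (295, 195)]
40 [(207, 168), (212, 216), (213, 143), (215, 99), (216, 151), (286, 208), (288, 119), (289, 178), (293, 234)]
90 [(208, 165), (213, 214), (214, 142), (216, 104), (217, 144), (284, 202), (286, 126), (287, 188), (291, 221)]
115 [(209, 173), (213, 229), (214, 173), (217, 131), (283, 200), (285, 131), (286, 195), (290, 209)]
155 [(210, 176), (214, 224), (215, 156), (218, 123), (219, 166), (281, 224), (282, 153), (283, 111), (284, 153), (288, 209)]
235 [62, 63, 65, 67, 68, 132, 133, 135, 136]
250 [62, 63, 64, 68, 69, 132, 133, 135, 136]
265 [63, 64, 67, 68, 132, 133, 135, 136]
(212, 64) [0.4746 0.2655]
(291, 64) [0.5404 0.2984]
(213, 136) [0.5031 0.2053]
(289, 136) [0.5704 0.239 ]
[0.4400001 0.3333832] [0.5098335 0.36814  ]
[0.4720833 0.2689216] [0.5419167 0.3036784]
```

Run:
```python
from h import *
W=np.load("w2.npz")
A=ray(W,(250.6,64.5),.035)[:2];B=ray(W,(249.6,133.8),.035)[:2];d=B-A;print(A,B,np.linalg.norm(d),np.degrees(np.arctan2(d[1],d[0])))
```

```text
[0.50696308 0.28115371] [0.53452468 0.22345018] 0.06394793741017814 -64.46892235465285
```

The wrist and top estimates agree to a few mm, within the roughly 8 mm slack. I lower bottle_1.

```bash
python3 -m crank '{"travel":[[-0.1,-0.1,-1.5],[-0.1,-0.1,-4],[-0.1,-0.1,-6.5],[-0.1,-0.1,-8],[-0.1,-0.1,-8.5]],"turn":[[0,0,0],[0,0,0],[0,0,0],[0,0,0],[0,0,0]],"gripper":[1,1,1,1,1]}'
python3 - <<'E'
from h import *; from workcell import bot
o=bot.observe();print(o["position"].round(4),o["tool_rot"].round(3))
f=bot.grab_frame("scene");cv2.imwrite("pics/s3.png",cv2.resize(f["pixels"][90:250,200:440,::-1],None,fx=3,fy=3))
E
```

```text
clock: 6.25
position: [0.5543, 0.188, 0.1376]
tool_rot: [-3.139, -0.0, 2.032]
force: [0.0, 0.7, -1.2]
grip_width: 0.0367
finger_force: 40.6
[0.5543 0.188  0.1376] [-3.139 -0.     2.032]
```

View pics/s3.png

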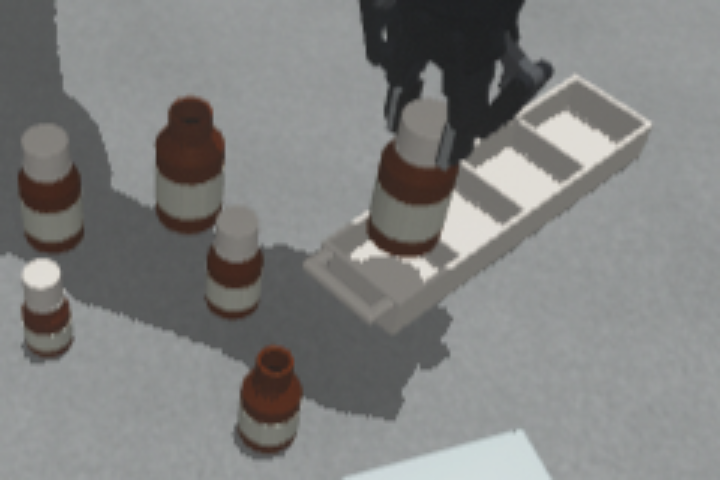

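The scene crop shows bottle_1 hanging upright over the grip-end compartment at (410,200). I set it down.

```bash
python3 -m crank '{"travel":[[0,0,-1],[0,0,-2],[0,0,-3],[0,0,-3.8],[0,0,-4.2]],"turn":[[0,0,0],[0,0,0],[0,0,0],[0,0,0],[0,0,0]],"gripper":[1,1,1,1,1]}'
python3 -m crank '{"travel":[[0,0,-0.2],[0,0,-0.4],[0,0,-0.5],[0,0,-0.6],[0,0,-0.6]],"turn":[[0,0,0],[0,0,0],[0,0,0],[0,0,0],[0,0,0]],"gripper":[1,1,1,1,1]}'
```

```text
clock: 6.8
position: [0.5544, 0.1891, 0.0963]
tool_rot: [-3.141, -0.0, 2.033]
force: [0.4, -0.5, -3.0]
grip_width: 0.0368
finger_force: 40.6
clock: 7.3
position: [0.5548, 0.1892, 0.0914]
tool_rot: [3.141, 0.0, 2.033]
force: [-0.0, -0.5, -1.8]
grip_width: 0.0369
finger_force: 40.6
```

```bash
python3 -m crank '{"travel":[[0,0,-0.1],[0,0,-0.2],[0,0,-0.2],[0,0,-0.2],[0,0,-0.2]],"turn":[[0,0,0],[0,0,0],[0,0,0],[0,0,0],[0,0,0]],"gripper":[1,1,1,1,1]}'
```

```text
clock: 7.8
position: [0.5548, 0.1892, 0.0893]
tool_rot: [3.142, 0.0, 2.033]
force: [-0.5, -0.5, -3.2]
grip_width: 0.0364
finger_force: 40.6
```

```bash
python3 -m crank '{"travel":[[0,0,-0.1],[0,0,-0.2],[0,0,-0.2],[0,0,-0.2],[0,0,-0.2]],"turn":[[0,0,0],[0,0,0],[0,0,0],[0,0,0],[0,0,0]],"gripper":[1,1,1,0.5,0.4]}'
python3 -m crank '{"travel":[[0,0,0],[0,0,0],[0,0,0.5],[0,0,2],[0,0,4]],"turn":[[0,0,0],[0,0,0],[0,0,0],[0,0,0],[0,0,0]],"gripper":[0.3,0.2,0.2,0.2,0.2]}'
python3 -m crank '{"travel":[[0,0,2],[0,0,4.5],[0,0,7],[0,0,9],[-0.5,-1,10]],"turn":[[0,0,0],[0,0,0],[0,0,0],[0,0,0],[0,0,0]],"gripper":[0.2,0.2,0.2,0.2,0.2]}'
python3 -m crank '{"travel":[[-1,-2.2,0],[-2.8,-6.2,0],[-4.6,-10.2,0],[-6.3,-14,0],[-8,-17.8,0]],"turn":[[0,0,0],[0,0,0],[0,0,0],[0,0,0],[0,0,0]],"gripper":[0.2,0.2,0.2,0.2,0.2]}'
python3 -m crank '{"travel":[[-1.2,-3,0],[-2.3,-5,0],[-2.3,-5,0],[-2.3,-5,0],[-2.3,-5,0]],"turn":[[0,0,0],[0,0,0],[0,0,0],[0,0,0],[0,0,0]],"gripper":[0.2,0.2,0.2,0.2,0.2]}'
python3 - <<'E'
from h import *; from workcell import bot
o=bot.observe();print(o["position"].round(4),o["tool_rot"].round(3))
f=bot.grab_frame("wrist");w=bot.grab_frame("scene")
cv2.imwrite("pics/m4.png",np.hstack([cv2.resize(f["pixels"],(400,300)),cv2.resize(w["pixels"][90:250,200:413],(400,300))])[:,:,::-1]);np.savez("w4.npz",**f)
for c,s,m in blobs(white(f,105),300): print(c.round(1),s,[ray(f,c,z-.006)[:2].round(4) for z in(.098,.086,.074)])
E
```

```text
clock: 8.3
position: [0.5549, 0.1893, 0.0875]
tool_rot: [3.141, 0.0, 2.033]
force: [0.3, -0.2, -0.1]
grip_width: 0.051
finger_force: 0.0
clock: 8.8
position: [0.5544, 0.1892, 0.1282]
tool_rot: [-3.141, -0.0, 2.033]
force: [0.1, -0.4, 0.3]
grip_width: 0.0684
finger_force: 0.0
clock: 9.3
position: [0.5501, 0.1803, 0.23]
tool_rot: [3.138, -0.0, 2.034]
force: [0.9, -0.2, -0.5]
grip_width: 0.0684
finger_force: 0.0
clock: 9.8
position: [0.4681, -0.0009, 0.2274]
tool_rot: [-3.141, 0.0, 2.032]
force: [0.7, -0.9, 0.2]
grip_width: 0.0687
finger_force: 0.0
clock: 10.3
position: [0.4468, -0.0483, 0.2274]
tool_rot: [3.141, -0.0, 2.034]
force: [0.3, 0.7, -0.6]
grip_width: 0.0684
finger_force: 0.0
[ 0.4468 -0.0483  0.2274] [ 3.141 -0.     2.034]
[291.5 143.1] [     0      0    512    370 106101] [array([ 0.4608, -0.003 ]), array([ 0.4628, -0.004 ]), array([ 0.4649, -0.005 ])]
[252.  181.1] [ 233  159   39   45 1430] [array([ 0.4458, -0.0471]), array([ 0.4471, -0.0501]), array([ 0.4485, -0.053 ])]
[ 59.7 271.6] [    0   223   159   123 10555] [array([ 0.3223, -0.2073]), array([ 0.3183, -0.2172]), array([ 0.3144, -0.227 ])]
[ 99.5 377.1] [ 83 368  31  16 357] [array([ 0.3965, -0.3112]), array([ 0.3958, -0.3255]), array([ 0.395 , -0.3398])]
[407.7 377.1] [394 368  31  16 353] [array([ 0.6887, -0.1664]), array([ 0.7006, -0.1744]), array([ 0.7125, -0.1825])]
```

View pics/m4.png

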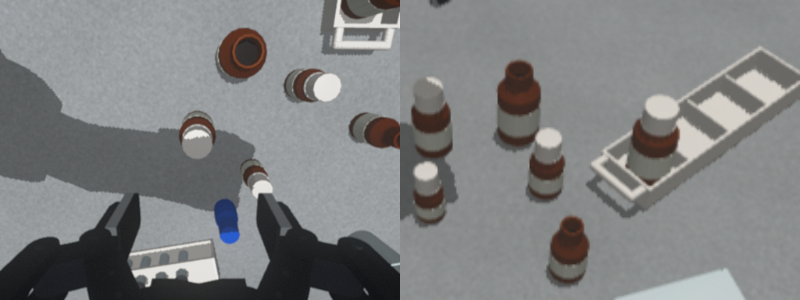

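The picture shows bottle_1 standing in the grip compartment (right half, (655,140)) and bottle_2's cap under the tool (left half, (197,142)). The tool is aligned within 1 mm, so I pick bottle_2.

```bash
python3 -m crank '{"travel":[[0,0,-3],[0,0,-6],[0,0,-9],[0,0,-12],[0,0,-13.5]],"turn":[[0,0,0],[0,0,0],[0,0,0],[0,0,0],[0,0,0]],"gripper":[0.2,0.2,0.2,0.2,0.2]}'
python3 -m crank '{"travel":[[0,0,-0.8],[0,0,-1.5],[0,0,-1.9],[0,0,-1.9],[0,0,-1.9]],"turn":[[0,0,0],[0,0,0],[0,0,0],[0,0,0],[0,0,0]],"gripper":[0.2,0.2,0.2,0.3,0.4]}'
python3 -m crank '{"travel":[[0,0,0],[0,0,0],[0,0,0],[0,0,0],[0,0,0]],"turn":[[0,0,0],[0,0,0],[0,0,0],[0,0,0],[0,0,0]],"gripper":[0.5,0.6,0.8,1,1]}' 40
python3 -m crank '{"travel":[[0,0,0],[0,0,0],[0,0,0.3],[0,0,0.8],[0,0,1.5]],"turn":[[0,0,0],[0,0,0],[0,0,0],[0,0,0],[0,0,0]],"gripper":[1,1,1,1,1]}'
```

```text
clock: 10.9
position: [0.4459, -0.048, 0.0901]
tool_rot: [-3.14, -0.002, 2.034]
force: [1.1, 1.0, 0.5]
grip_width: 0.0682
finger_force: 0.0
clock: 11.4
position: [0.4471, -0.0489, 0.0738]
tool_rot: [3.141, 0.001, 2.033]
force: [0.1, 0.1, 0.2]
grip_width: 0.052
finger_force: 0.0
clock: 11.9
position: [0.4468, -0.0491, 0.0738]
tool_rot: [-3.142, 0.001, 2.033]
force: [-3.3, -1.4, 11.8]
grip_width: 0.0329
finger_force: 38.7
clock: 12.4
position: [0.4466, -0.0487, 0.0887]
tool_rot: [-3.141, -0.0, 2.033]
force: [-0.6, -0.8, -0.5]
grip_width: 0.0327
finger_force: 39.8
```

```bash
python3 -m crank '{"travel":[[0,0,1.5],[0,0,4.5],[0,0,8],[0,0,11.5],[0,0,13.5]],"turn":[[0,0,0],[0,0,0],[0,0,0],[0,0,0],[0,0,0]],"gripper":[1,1,1,1,1]}'
python3 -m crank '{"travel":[[0.3,1.2,0],[0.9,3.6,0],[1.7,6.8,0],[2.6,10.4,0],[3.5,14,0]],"turn":[[0,0,0],[0,0,0],[0,0,0],[0,0,0],[0,0,0]],"gripper":[1,1,1,1,1]}'
python3 -m crank '{"travel":[[1,4,0],[2,8,0],[3,11.8,0],[3.7,14.8,0],[4.1,16.2,0]],"turn":[[0,0,0],[0,0,0],[0,0,0],[0,0,0],[0,0,0]],"gripper":[1,1,1,1,1]}'
python3 -m crank '{"travel":[[0,0,-1],[0,0,-3],[0,0,-5.5],[0,0,-8],[0,0,-9]],"turn":[[0,0,0],[0,0,0],[0,0,0],[0,0,0],[0,0,0]],"gripper":[1,1,1,1,1]}'
python3 - <<'E'
from h import *; from workcell import bot
o=bot.observe();print(o["position"].round(4),o["tool_rot"].round(3))
f=bot.grab_frame("wrist");w=bot.grab_frame("scene")
cv2.imwrite("pics/m5.png",np.hstack([cv2.resize(f["pixels"],(400,300)),cv2.resize(w["pixels"][90:250,240:453],(400,300))])[:,:,::-1]);np.savez("w5.npz",**f)
E
```

```text
clock: 12.9
position: [0.4472, -0.0486, 0.2262]
tool_rot: [3.139, 0.001, 2.033]
force: [-0.5, -0.7, -2.8]
grip_width: 0.0326
finger_force: 40.0
clock: 13.4
position: [0.4818, 0.0924, 0.2239]
tool_rot: [3.141, 0.0, 2.032]
force: [2.0, -1.1, -1.1]
grip_width: 0.0324
finger_force: 40.0
clock: 13.9
position: [0.5223, 0.2562, 0.2237]
tool_rot: [3.141, -0.001, 2.036]
force: [-0.9, -0.5, -1.0]
grip_width: 0.0327
finger_force: 40.0
clock: 14.4
position: [0.5219, 0.2512, 0.1313]
tool_rot: [-3.138, 0.001, 2.032]
force: [0.1, -0.9, -1.4]
grip_width: 0.0327
finger_force: 40.1
[0.5219 0.2512 0.1313] [-3.138e+00  1.000e-03  2.032e+00]
```

View pics/m5.png

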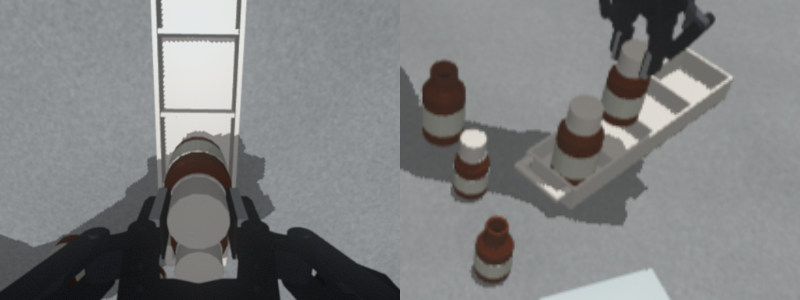

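Bottle_2 hangs over the second compartment (right half, (627,90)), next to bottle_1. I set it down.

```bash
python3 -m crank '{"travel":[[0,0,-1],[0,0,-2],[0,0,-3],[0,0,-4],[0,0,-4.5]],"turn":[[0,0,0],[0,0,0],[0,0,0],[0,0,0],[0,0,0]],"gripper":[1,1,1,1,1]}'
python3 -m crank '{"travel":[[0,0,-0.3],[0,0,-0.5],[0,0,-0.7],[0,0,-0.9],[0,0,-1.0]],"turn":[[0,0,0],[0,0,0],[0,0,0],[0,0,0],[0,0,0]],"gripper":[1,1,1,1,1]}'
```

```text
clock: 15.0
position: [0.5224, 0.253, 0.0871]
tool_rot: [-3.14, -0.0, 2.033]
force: [0.1, -1.6, -1.8]
grip_width: 0.0327
finger_force: 40.1
clock: 15.5
position: [0.5228, 0.2532, 0.0782]
tool_rot: [3.142, 0.0, 2.033]
force: [0.1, -0.6, -1.3]
grip_width: 0.0328
finger_force: 40.1
```

```bash
python3 -m crank '{"travel":[[0,0,-0.1],[0,0,-0.2],[0,0,-0.2],[0,0,-0.2],[0,0,-0.2]],"turn":[[0,0,0],[0,0,0],[0,0,0],[0,0,0],[0,0,0]],"gripper":[1,1,1,0.5,0.4]}'
python3 -m crank '{"travel":[[0,0,0],[0,0,0],[0,0,0.5],[0,0,2],[0,0,4]],"turn":[[0,0,0],[0,0,0],[0,0,0],[0,0,0],[0,0,0]],"gripper":[0.3,0.25,0.25,0.25,0.25]}'
python3 -m crank '{"travel":[[0,0,2],[0,0,4.5],[0,0,7.5],[0,0,10],[0,0,11]],"turn":[[0,0,0],[0,0,0],[0,0,0],[0,0,0],[0,0,0]],"gripper":[0.37,0.37,0.37,0.37,0.37]}'
python3 -m crank '{"travel":[[0.4,-4,0],[0.9,-8,0],[1.3,-12,0],[1.8,-16,0],[2.1,-18.7,0]],"turn":[[0,0,0],[0,0,0],[0,0,0],[0,0,0],[0,0,0]],"gripper":[0.37,0.37,0.37,0.37,0.37]}'
python3 -m crank '{"travel":[[0,0,0],[0,0,0],[0,0,0],[0,0,0],[0,0,0]],"turn":[[0,0,0],[0,0,0],[0,0,0],[0,0,0],[0,0,0]],"gripper":[0.37,0.37,0.37,0.37,0.37]}'
python3 - <<'E'
from h import *; from workcell import bot
o=bot.observe();print(o["position"].round(4),o["tool_rot"].round(3))
f=bot.grab_frame("wrist");w=bot.grab_frame("scene")
cv2.imwrite("pics/m6.png",np.hstack([cv2.resize(f["pixels"],(400,300)),cv2.resize(w["pixels"][90:250,240:453],(400,300))])[:,:,::-1]);np.savez("w6.npz",**f)
for c,s,m in blobs(white(f,105),200): print(c.round(1),s,[ray(f,c,z-.006)[:2].round(4) for z in(.086,.074)])
T=bot.grab_frame("top")
for c,s,m in blobs(white(T)): print("top",c.round(1),s[2:],ray(T,c,.08)[:2].round(4))
E
```

```text
clock: 16.0
position: [0.5229, 0.2532, 0.0765]
tool_rot: [3.141, 0.0, 2.033]
force: [0.3, 0.2, -0.1]
grip_width: 0.0511
finger_force: 0.0
clock: 16.5
position: [0.5224, 0.2532, 0.1172]
tool_rot: [-3.141, -0.0, 2.033]
force: [0.1, -0.0, -0.1]
grip_width: 0.0644
finger_force: 0.0
clock: 17.0
position: [0.5233, 0.2538, 0.2298]
tool_rot: [3.138, -0.0, 2.033]
force: [-0.8, -0.5, 0.6]
grip_width: 0.0539
finger_force: 0.0
clock: 17.5
position: [0.5437, 0.0631, 0.2265]
tool_rot: [-3.141, 0.001, 2.031]
force: [-0.6, 0.7, 0.2]
grip_width: 0.0535
finger_force: 0.0
clock: 18.0
position: [0.5436, 0.0671, 0.2263]
tool_rot: [-3.142, -0.0, 2.034]
force: [0.5, 0.9, -0.5]
grip_width: 0.0536
finger_force: 0.0
[0.5436 0.0671 0.2263] [-3.142 -0.     2.034]
[285.1 119.2] [     0      0    512    364 107335] [array([0.5448, 0.1269]), array([0.5462, 0.1266])]
[252.8 178.4] [ 236  159   34   40 1099] [array([0.5433, 0.068 ]), array([0.5447, 0.0652])]
[255.7 315.3] [  182   260   144   107 11407] [array([ 0.6106, -0.0606]), array([ 0.6148, -0.0688])]
[ 53.9 304.1] [   0  274  149   87 4612] [array([ 0.4211, -
[... 1298 characters left out ...]
 [324.2 268.9] [15 14 50] [ 0.4219 -0.1628]
top [339.5 285.6] [16 11 41] [ 0.3859 -0.195 ]
top [410.7 364.9] [ 22  40 255] [ 0.2182 -0.3426]
top [428.9 351.2] [18 16 86] [ 0.2462 -0.3828]
top [ 83.7 352.7] [15 13 69] [0.2509 0.351 ]
top [207.1 363.2] [16 32 81] [0.2264 0.0901]
top [ 96.2 355.8] [ 9 15 45] [0.2444 0.3245]
top [351.2 368.3] [19 32 71] [ 0.2126 -0.2156]
top [428.6 371.2] [ 27  29 203] [ 0.2048 -0.3804]
top [ 99.9 366.2] [ 25  19 117] [0.2227 0.3163]
top [116.2 366. ] [11 15 50] [0.2229 0.2819]
top [393.8 370.5] [ 26  26 130] [ 0.207  -0.3062]
top [ 83.3 366.5] [10 14 50] [0.2225 0.351 ]
top [104.  377.9] [ 43  14 238] [0.1987 0.3071]
top [  5.6 378.7] [13 11 59] [0.1995 0.5133]
```

View pics/m6.png

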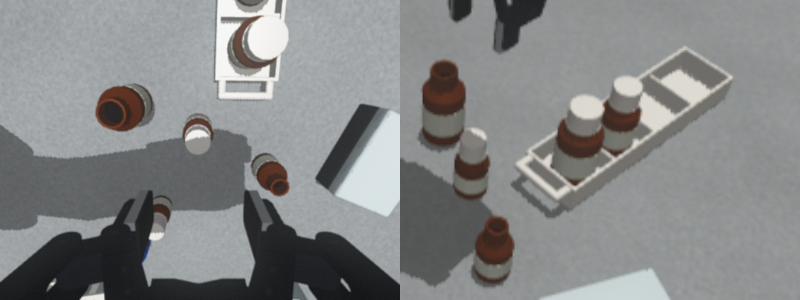

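Two bottles now stand in the carrier (right half, (580,140) and (622,115)). Bottle_3's cap (left half, (198,133)) is under the tool within 1 mm, and the open bottles are clear of the fingers.

```bash
python3 -m crank '{"travel":[[0,0,-3],[0,0,-6],[0,0,-9],[0,0,-12],[0,0,-14.3]],"turn":[[0,0,0],[0,0,0],[0,0,0],[0,0,0],[0,0,0]],"gripper":[0.37,0.37,0.37,0.37,0.37]}'
python3 -m crank '{"travel":[[0,0,-0.8],[0,0,-1.5],[0,0,-2],[0,0,-2],[0,0,-2]],"turn":[[0,0,0],[0,0,0],[0,0,0],[0,0,0],[0,0,0]],"gripper":[0.37,0.37,0.37,0.4,0.45]}'
python3 -m crank '{"travel":[[0,0,0],[0,0,0],[0,0,0],[0,0,0],[0,0,0]],"turn":[[0,0,0],[0,0,0],[0,0,0],[0,0,0],[0,0,0]],"gripper":[0.5,0.6,0.8,1,1]}' 35
python3 -m crank '{"travel":[[0,0,0],[0,0,0],[0,0,0.3],[0,0,0.8],[0,0,1.5]],"turn":[[0,0,0],[0,0,0],[0,0,0],[0,0,0],[0,0,0]],"gripper":[1,1,1,1,1]}'
```

```text
clock: 18.65
position: [0.5432, 0.0663, 0.0816]
tool_rot: [-3.141, -0.0, 2.033]
force: [-0.0, 0.9, -0.1]
grip_width: 0.0539
finger_force: 0.0
clock: 19.15
position: [0.5441, 0.0662, 0.064]
tool_rot: [3.141, 0.0, 2.033]
force: [-0.3, 0.3, 0.3]
grip_width: 0.0473
finger_force: 0.0
clock: 19.65
position: [0.5439, 0.0661, 0.0638]
tool_rot: [3.141, 0.0, 2.033]
force: [-1.7, -0.6, 6.4]
grip_width: 0.0286
finger_force: 34.0
clock: 20.15
position: [0.5436, 0.0662, 0.0787]
tool_rot: [-3.141, -0.0, 2.033]
force: [-0.0, 0.1, -0.5]
grip_width: 0.0288
finger_force: 34.6
```

```bash
python3 -m crank '{"travel":[[0,0,1.5],[0,0,4.5],[0,0,8.5],[0,0,12],[0,0,14.5]],"turn":[[0,0,0],[0,0,0],[0,0,0],[0,0,0],[0,0,0]],"gripper":[1,1,1,1,1]}'
python3 -m crank '{"travel":[[-0.2,1,0],[-0.6,3,0],[-1.3,6,0],[-2,9.3,0],[-2.7,12.6,0]],"turn":[[0,0,0],[0,0,0],[0,0,0],[0,0,0],[0,0,0]],"gripper":[1,1,1,1,1]}'
python3 -m crank '{"travel":[[-0.7,3.3,0],[-1.4,6.6,0],[-2,9.6,0],[-2.5,11.8,0],[-2.7,12.6,0]],"turn":[[0,0,0],[0,0,0],[0,0,0],[0,0,0],[0,0,0]],"gripper":[1,1,1,1,1]}'
python3 -m crank '{"travel":[[0,0,-1],[0,0,-3],[0,0,-6],[0,0,-8.5],[0,0,-10]],"turn":[[0,0,0],[0,0,0],[0,0,0],[0,0,0],[0,0,0]],"gripper":[1,1,1,1,1]}'
python3 - <<'E'
from h import *; from workcell import bot
o=bot.observe();print(o["position"].round(4),o["tool_rot"].round(3))
f=bot.grab_frame("wrist");w=bot.grab_frame("scene")
cv2.imwrite("pics/m7.png",np.hstack([cv2.resize(f["pixels"],(400,300)),cv2.resize(w["pixels"][90:250,240:453],(400,300))])[:,:,::-1]);np.savez("w7.npz",**f)
E
```

```text
clock: 20.65
position: [0.544, 0.0665, 0.2268]
tool_rot: [3.139, 0.001, 2.033]
force: [-0.7, -0.3, -0.6]
grip_width: 0.0285
finger_force: 34.7
clock: 21.15
position: [0.5159, 0.1935, 0.2236]
tool_rot: [-3.141, -0.0, 2.033]
force: [0.7, 0.6, -1.5]
grip_width: 0.029
finger_force: 34.7
clock: 21.65
position: [0.4882, 0.3208, 0.2235]
tool_rot: [-3.141, -0.001, 2.036]
force: [0.1, 0.2, -1.4]
grip_width: 0.0287
finger_force: 34.7
clock: 22.15
position: [0.4895, 0.3161, 0.121]
tool_rot: [-3.139, 0.001, 2.032]
force: [-0.2, 0.0, -0.9]
grip_width: 0.0288
finger_force: 34.7
[0.4895 0.3161 0.121 ] [-3.139e+00  1.000e-03  2.032e+00]
```

View pics/m7.png

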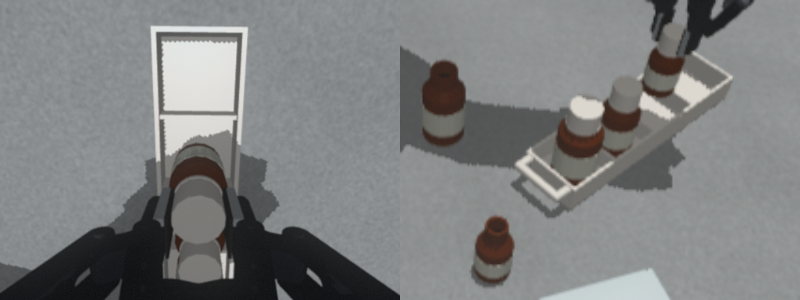

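Bottle_3 is over the third compartment, centred between the side walls (left half, (198,165)). I set it down, open, and go to bottle_4.

```bash
python3 -m crank '{"travel":[[0,0,-1],[0,0,-2],[0,0,-3],[0,0,-4],[0,0,-4.5]],"turn":[[0,0,0],[0,0,0],[0,0,0],[0,0,0],[0,0,0]],"gripper":[1,1,1,1,1]}'
python3 -m crank '{"travel":[[0,0,-0.3],[0,0,-0.6],[0,0,-0.8],[0,0,-0.9],[0,0,-0.9]],"turn":[[0,0,0],[0,0,0],[0,0,0],[0,0,0],[0,0,0]],"gripper":[1,1,1,1,1]}'
python3 -m crank '{"travel":[[0,0,-0.1],[0,0,-0.2],[0,0,-0.2],[0,0,-0.2],[0,0,-0.2]],"turn":[[0,0,0],[0,0,0],[0,0,0],[0,0,0],[0,0,0]],"gripper":[1,1,1,0.5,0.4]}'
python3 -m crank '{"travel":[[0,0,0],[0,0,0],[0,0,0.5],[0,0,2],[0,0,4]],"turn":[[0,0,0],[0,0,0],[0,0,0],[0,0,0],[0,0,0]],"gripper":[0.3,0.25,0.25,0.25,0.25]}'
```

```text
clock: 22.75
position: [0.4894, 0.318, 0.0772]
tool_rot: [-3.141, 0.0, 2.033]
force: [0.0, -0.1, -0.7]
grip_width: 0.0289
finger_force: 34.7
clock: 23.25
position: [0.4898, 0.3182, 0.0693]
tool_rot: [3.142, -0.0, 2.033]
force: [-0.3, 0.7, -0.6]
grip_width: 0.0287
finger_force: 34.7
clock: 23.75
position: [0.4898, 0.3182, 0.0673]
tool_rot: [3.141, -0.0, 2.033]
force: [-0.2, -0.5, -0.3]
grip_width: 0.0513
finger_force: 0.0
clock: 24.25
position: [0.4894, 0.3181, 0.1082]
tool_rot: [-3.141, -0.0, 2.033]
force: [0.1, 0.1, 0.1]
grip_width: 0.0639
finger_force: 0.0
```

```bash
python3 -m crank '{"travel":[[0,0,2],[0,0,5],[0,0,8],[0,0,10.5],[0,0,11.5]],"turn":[[0,0,0],[0,0,0],[0,0,0],[0,0,0],[0,0,0]],"gripper":[0.3,0.3,0.3,0.3,0.3]}'
python3 -m crank '{"travel":[[0.5,-3,0],[1.1,-7,0],[1.7,-11.5,0],[2.4,-16,0],[3,-20,0]],"turn":[[0,0,0],[0,0,0],[0,0,0],[0,0,0],[0,0,0]],"gripper":[0.4,0.4,0.4,0.4,0.4]}'
python3 -m crank '{"travel":[[0.6,-4.2,0],[1.2,-8.4,0],[1.8,-12.6,0],[2.4,-16.4,0],[2.8,-18.9,0]],"turn":[[0,0,0],[0,0,0],[0,0,0],[0,0,0],[0,0,0]],"gripper":[0.4,0.4,0.4,0.4,0.4]}'
python3 -m crank '{"travel":[[0,0,0],[0,0,0],[0,0,0],[0,0,0],[0,0,0]],"turn":[[0,0,0],[0,0,0],[0,0,0],[0,0,0],[0,0,0]],"gripper":[0.4,0.4,0.4,0.4,0.4]}'
python3 - <<'E'
from h import *; from workcell import bot
o=bot.observe();print(o["position"].round(4),o["tool_rot"].round(3))
f=bot.grab_frame("wrist");w=bot.grab_frame("scene")
cv2.imwrite("pics/m8.png",np.hstack([cv2.resize(f["pixels"],(400,300)),cv2.resize(w["pixels"][90:250,240:453],(400,300))])[:,:,::-1])
for c,s,m in blobs(white(f,105),200):
    if abs(c[0]-252)<40: print(c.round(1),s,ray(f,c,.068)[:2].round(4))
E
```

```text
clock: 24.75
position: [0.4902, 0.3188, 0.2258]
tool_rot: [3.138, -0.0, 2.033]
force: [-1.1, 0.2, 0.2]
grip_width: 0.0599
finger_force: 0.0
clock: 25.25
position: [0.5196, 0.1159, 0.2226]
tool_rot: [-3.141, 0.0, 2.032]
force: [0.1, 0.5, -0.6]
grip_width: 0.0509
finger_force: 0.0
clock: 25.75
position: [0.5475, -0.0739, 0.2225]
tool_rot: [-3.141, 0.0, 2.031]
force: [0.3, 0.8, -0.6]
grip_width: 0.0512
finger_force: 0.0
clock: 26.25
position: [0.5477, -0.07, 0.2224]
tool_rot: [3.142, -0.0, 2.034]
force: [-0.4, -0.1, 0.2]
grip_width: 0.0514
finger_force: 0.0
[ 0.5477 -0.07    0.2224] [ 3.142 -0.     2.034]
[252.8 176.9] [239 160  29  35 842] [ 0.5478 -0.0697]
[255.2 313.7] [  186   255   137   109 10731] [ 0.6161 -0.2017]
```

View pics/m8.png

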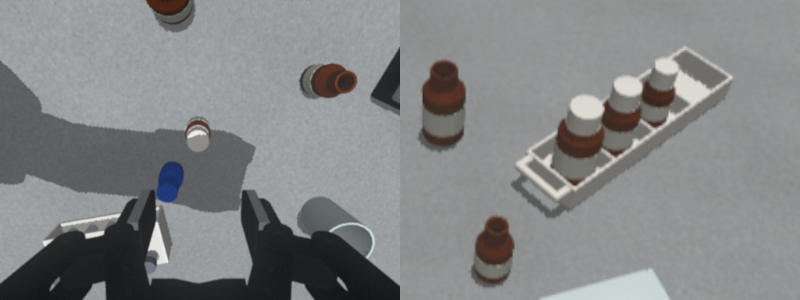

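Three bottles are loaded in order (right half, (580,140), (622,115) and (658,90)). Bottle_4's white cap (left half, (198,133)) is under the tool, and the blue one (170,182) is clear. I descend to TCP z of about 0.051.

```bash
python3 -m crank '{"travel":[[0,0,-3],[0,0,-6.5],[0,0,-10],[0,0,-13],[0,0,-15]],"turn":[[0,0,0],[0,0,0],[0,0,0],[0,0,0],[0,0,0]],"gripper":[0.4,0.4,0.4,0.4,0.4]}'
python3 -m crank '{"travel":[[0,0,-0.8],[0,0,-1.5],[0,0,-2.1],[0,0,-2.1],[0,0,-2.1]],"turn":[[0,0,0],[0,0,0],[0,0,0],[0,0,0],[0,0,0]],"gripper":[0.4,0.4,0.4,0.4,0.45]}'
python3 -m crank '{"travel":[[0,0,0],[0,0,0],[0,0,0],[0,0,0],[0,0,0]],"turn":[[0,0,0],[0,0,0],[0,0,0],[0,0,0],[0,0,0]],"gripper":[0.5,0.6,0.8,1,1]}' 35
python3 -m crank '{"travel":[[0,0,0],[0,0,0],[0,0,0.3],[0,0,0.8],[0,0,1.5]],"turn":[[0,0,0],[0,0,0],[0,0,0],[0,0,0],[0,0,0]],"gripper":[1,1,1,1,1]}'
```

```text
clock: 26.85
position: [0.5469, -0.0705, 0.0703]
tool_rot: [-3.14, -0.001, 2.033]
force: [0.8, 0.0, 0.7]
grip_width: 0.0514
finger_force: 0.0
clock: 27.35
position: [0.5481, -0.0709, 0.0519]
tool_rot: [3.141, 0.001, 2.033]
force: [0.2, -0.6, 0.1]
grip_width: 0.0471
finger_force: 0.0
clock: 27.85
position: [0.5479, -0.0709, 0.0517]
tool_rot: [3.141, 0.0, 2.033]
force: [-1.7, -0.7, 6.0]
grip_width: 0.0257
finger_force: 34.0
clock: 28.35
position: [0.5476, -0.0708, 0.0666]
tool_rot: [-3.141, -0.0, 2.033]
force: [0.1, 0.6, -0.2]
grip_width: 0.0256
finger_force: 34.4
```

```bash
python3 -m crank '{"travel":[[0,0,1.5],[0,0,5],[0,0,9],[0,0,13],[0,0,15]],"turn":[[0,0,0],[0,0,0],[0,0,0],[0,0,0],[0,0,0]],"gripper":[1,1,1,1,1]}'
python3 -m crank '{"travel":[[-0.2,1,0],[-0.7,3.5,0],[-1.3,7,0],[-2.1,11,0],[-3,15,0]],"turn":[[0,0,0],[0,0,0],[0,0,0],[0,0,0],[0,0,0]],"gripper":[1,1,1,1,1]}'
python3 -m crank '{"travel":[[-0.7,3.5,0],[-1.4,7,0],[-2.1,10.5,0],[-2.8,14,0],[-3.5,17.3,0]],"turn":[[0,0,0],[0,0,0],[0,0,0],[0,0,0],[0,0,0]],"gripper":[1,1,1,1,1]}'
python3 -m crank '{"travel":[[-0.7,3.5,0],[-1.4,7,0],[-2,10,0],[-2.4,12.3,0],[-2.5,13,0]],"turn":[[0,0,0],[0,0,0],[0,0,0],[0,0,0],[0,0,0]],"gripper":[1,1,1,1,1]}'
python3 -m crank '{"travel":[[0,0,-1],[0,0,-3],[0,0,-6],[0,0,-9],[0,0,-10.5]],"turn":[[0,0,0],[0,0,0],[0,0,0],[0,0,0],[0,0,0]],"gripper":[1,1,1,1,1]}'
python3 - <<'E'
from h import *; from workcell import bot
f=bot.grab_frame("wrist");w=bot.grab_frame("scene")
cv2.imwrite("pics/m9.png",np.hstack([cv2.resize(f["pixels"],(400,300)),cv2.resize(w["pixels"][90:250,240:453],(400,300))])[:,:,::-1])
E
```

```text
clock: 28.85
position: [0.5485, -0.0706, 0.2207]
tool_rot: [3.138, 0.002, 2.033]
force: [0.2, 0.1, -0.3]
grip_width: 0.026
finger_force: 34.5
clock: 29.35
position: [0.5168, 0.0808, 0.2164]
tool_rot: [-3.141, -0.0, 2.033]
force: [1.1, 0.7, -0.4]
grip_width: 0.0258
finger_force: 34.5
clock: 29.85
position: [0.4816, 0.2539, 0.2164]
tool_rot: [-3.141, -0.0, 2.034]
force: [0.1, 0.1, -0.8]
grip_width: 0.0258
finger_force: 34.5
clock: 30.35
position: [0.4558, 0.3849, 0.2163]
tool_rot: [-3.141, -0.001, 2.036]
force: [-1.1, -0.7, -0.8]
grip_width: 0.0253
finger_force: 34.6
clock: 30.85
position: [0.4573, 0.3798, 0.1085]
tool_rot: [-3.138, 0.001, 2.032]
force: [-0.3, 0.0, -0.1]
grip_width: 0.0262
finger_force: 34.6
```

View pics/m9.png

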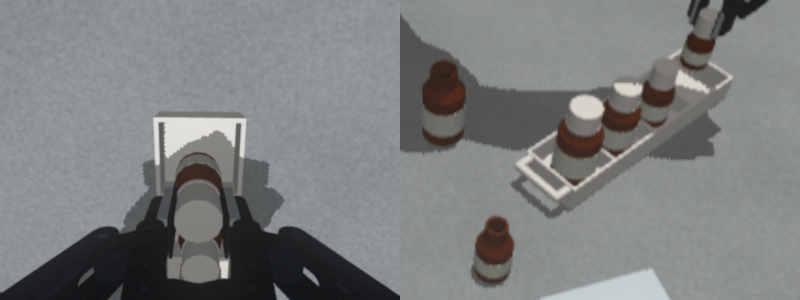

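Bottle_4 is over the far compartment, centred between the side walls (left half, (198,180)). I set it down and withdraw.

```bash
python3 -m crank '{"travel":[[0,0,-1],[0,0,-2],[0,0,-3],[0,0,-4],[0,0,-4.4]],"turn":[[0,0,0],[0,0,0],[0,0,0],[0,0,0],[0,0,0]],"gripper":[1,1,1,1,1]}'
python3 -m crank '{"travel":[[0,0,-0.3],[0,0,-0.6],[0,0,-0.8],[0,0,-0.8],[0,0,-0.8]],"turn":[[0,0,0],[0,0,0],[0,0,0],[0,0,0],[0,0,0]],"gripper":[1,1,1,1,1]}'
```

```text
clock: 31.45
position: [0.4574, 0.3819, 0.0662]
tool_rot: [-3.141, 0.0, 2.033]
force: [0.6, -0.0, -1.2]
grip_width: 0.0257
finger_force: 34.6
clock: 31.95
position: [0.4578, 0.3823, 0.0594]
tool_rot: [3.141, -0.0, 2.033]
force: [-0.7, 0.2, -1.1]
grip_width: 0.0256
finger_force: 34.6
```

```bash
python3 -m crank '{"travel":[[0,0,-0.2],[0,0,-0.4],[0,0,-0.4],[0,0,-0.4],[0,0,-0.4]],"turn":[[0,0,0],[0,0,0],[0,0,0],[0,0,0],[0,0,0]],"gripper":[1,1,1,0.6,0.45]}'
python3 -m crank '{"travel":[[0,0,0],[0,0,0],[0,0,0.5],[0,0,2],[0,0,4]],"turn":[[0,0,0],[0,0,0],[0,0,0],[0,0,0],[0,0,0]],"gripper":[0.4,0.3,0.25,0.25,0.25]}'
python3 -m crank '{"travel":[[0,0,3],[0,0,7],[0,0,11],[0,0,15],[0,0,17]],"turn":[[0,0,0],[0,0,0],[0,0,0],[0,0,0],[0,0,0]],"gripper":[0,0,0,0,0]}'
python3 -m crank '{"travel":[[-1,3,0],[-2,6,0],[-3,9,0],[-4,12,0],[-4,12,0]],"turn":[[0,0,0],[0,0,0],[0,0,0],[0,0,0],[0,0,0]],"gripper":[0,0,0,0,0]}'
python3 - <<'E'
from h import *; from workcell import bot
f=bot.grab_frame("top");w=bot.grab_frame("scene")
cv2.imwrite("pics/m10.png",np.hstack([cv2.resize(f["pixels"][60:300,50:370],(400,300)),cv2.resize(w["pixels"][90:250,240:453],(400,300))])[:,:,::-1])
T=np.load("top0.npz")
for nm,g in(("a",T),("b",f)):
    p=cv2.cvtColor(g["pixels"],cv2.COLOR_RGB2HSV); m=((p[...,1]>90)&((p[...,0]<15)|(p[...,0]>170))&(p[...,2]>35)).astype(np.uint8)
    print(nm,[(c.round(1).tolist(),int(s[4])) for c,s,_ in blobs(m,100)])
E
```

```text
clock: 32.45
position: [0.4578, 0.3822, 0.0553]
tool_rot: [3.142, 0.0, 2.033]
force: [0.2, -0.0, 0.5]
grip_width: 0.0462
finger_force: 0.0
clock: 32.95
position: [0.4574, 0.3821, 0.0962]
tool_rot: [-3.141, 0.0, 2.033]
force: [-0.5, -0.3, -0.7]
grip_width: 0.0639
finger_force: 0.0
clock: 33.45
position: [0.4579, 0.383, 0.2701]
tool_rot: [3.137, -0.001, 2.033]
force: [0.5, 0.1, -0.6]
grip_width: 0.0856
finger_force: 0.0
clock: 33.95
position: [0.4144, 0.506, 0.2665]
tool_rot: [-3.141, -0.003, 2.038]
force: [-0.7, -0.6, -0.9]
grip_width: 0.0857
finger_force: 0.0
a [([221.8, 258.0], 206)]
b [([222.1, 257.5], 266)]
```

View pics/m10.png

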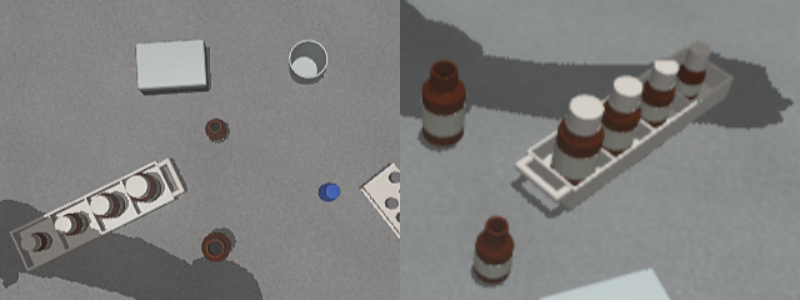

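All four bottles stand upright in order in the carrier (left half, (143,185), (105,205), (70,223) and (40,240)). The open bottles at (216,128) and (215,247), the tip box and the beaker are where they were.

```bash
python3 -m crank '{"travel":[[0,0,0],[0,0,0],[0,0,0],[0,0,0],[0,0,0]],"turn":[[0,0,0],[0,0,0],[0,0,0],[0,0,0],[0,0,0]],"gripper":[0,0,0,0,0]}'; python3 -c "
from workcell import bot
print(bot.job_done())"
```

```text
clock: 34.55
position: [0.4179, 0.502, 0.2654]
tool_rot: [3.142, -0.0, 2.033]
force: [-0.2, 0.6, -0.9]
grip_width: 0.0854
finger_force: 0.0
the job is handed in; nothing more can be done
None
```

I loaded the four capped bottles upright in the carrier, tallest at the grip and smallest at the far end, left the open bottles and bystanders undisturbed, and handed the job in at about 34.6 s; no verdict came back.

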